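Set the slicing guide's stop with its covered handwheel

TASK

Set the stop of the slicing guide to the red clip: first take the green-lidded jar off the guide and stand it upright on the worktop, press the yellow tab in so that the white cover springs ajar, fold the cover right back over the blue hood, then turn the handwheel by its pegs, a stretch at a time, until the stop's black pointer is level with the red clip. Leave the cover folded back, and do not shift or knock over the other things.

Things in the scene. Friction and masses are not known exactly. Their poses are not given: they have to be found in the camera images.
- guide: bread-slicing guide fixed to the worktop, 170 (x) x 264 (y) x 88 mm, turned by up to 0.15 rad. Origin: on the worktop under its middle; -x is its front (roughly towards the robot), +y its left. Right part (y -0.130 to 0.010): blue drive housing with a handwheel. Left part (y 0.014 to 0.136): wooden deck, top z 0.030, with an upright white stop, 104 mm across x, 57 mm high, that slides along y
- hood_edge (a point): front edge of the blue hood, on its top, at (0.015, -0.060, 0.088) of the guide. The hood roofs the rear half of the wheel (x 0.015 to 0.085); the white cover roofs the front half. The housing's front wall (x -0.085 to -0.080) is 84 mm high; its side walls beside the front half are 42 mm high, 65 mm from the wheel axis
- wheel_axis (a point): a point on the wheel's vertical axis, at (0, -0.060, 0.060) of the guide. Steel disc of radius 56 mm, top at z 0.036; hub radius 14 mm, up to z 0.048; four upright pegs of 18 mm diameter, top at z 0.076, centres 42 mm from the axis, 90 degrees apart, one orange, three black. Pegs pass 8 mm beneath the hood, where they cannot be reached
- wheel (a joint): angle (rad) of the handwheel, positive counter-clockwise seen from above, range -5.3 to 5.3. At 0 the orange peg points to the guide's front (-x) and the others to its sides and rear. A peg needs about 3 N sideways; the wheel stays where it is left. Every +1 rad moves the stop 8 mm to the guide's left (+y)
- stop_pointer (a point): front tip of the black pointer at the foot of the stop; it moves with the stop along the guide's y. The stop moves only through the wheel
- red_clip: red marker clip, 14 mm wide, fixed on the front edge of the deck; its origin is on the deck at its middle, its axes as the guide's. The pointer is level with it when both have the same y in the guide's frame. It may be left or right of the pointer
- grey_clip: grey marker clip of the same shape on the other side of the pointer; not wanted
- cover (a joint): angle (rad) of the white cover: 0 shut and latched, 2.8 folded right back over the hood; positive lifts its front edge up and to the rear. When the tab is pressed in, a spring lifts it to about 0.4 to 0.8 rad, unless something above is in the way; from there on a stiff hinge holds it where it is left, and a push of about 1 N moves it
- cover_edge (a point): middle of the cover's front edge. The cover is a flat plate 103 (x) x 134 (y) x 5 mm, top at z 0.0875 when shut, hinged along y at x 0.012, z 0.085 of the guide, above the middle of the wheel. The edge is 103 mm from the hinge and overhangs the housing's front wall by 6 mm when shut
- tab (a joint): travel (m) of the yellow release tab, 0 out, 0.010 fully in; the latch lets go at about 0.006. Spring: about 1 N at first, 5 N fully in; it springs back out
- tab_face (a point): middle of the front face of the yellow tab, 46 wide x 22 mm high, at (-0.107, -0.060, 0.043) of the guide when out, pressed towards the guide's +x; it stands out 22 mm from the front wall, 16 mm further than the cover's edge above it
- herb_jar: glass herb jar with a green lid, 44 mm in diameter, 100 mm high, 0.1 kg; origin at the middle of its underside. It starts standing on the shut cover of the guide
- pan_handle (a point): front end of the black handle (a bar 95 mm wide in y with its slant, 35 mm high) that juts forward from the bowls stacked on the dish rack behind the guide, 0.37 to 0.40 m above the worktop; fixed: keep the wrist and arm off it, e.g. by coming in from nearer the robot
- white_jar: spice jar with a white lid, 47 mm in diameter, 98 mm high, in front of the guide's deck; bystander, origin at its underside
- garlic_bulb: garlic bulb, 54 mm across, 53 mm high, on the front strip of worktop right of the guide; bystander, origin at its underside
- tumbler: clear glass tumbler, 81 mm in diameter, 91 mm high, left of the guide; bystander, origin at its underside
- tin: soup tin, 75 mm in diameter, 58 mm high; bystander, origin at its underside. It stands on the front strip of worktop right of the guide (x 0.335 to 0.415, y 0.15 to -0.40), which is free but for it and the garlic; behind the strip are a fixed orange bowl (y -0.06 to 0.15, 91 mm high) and the sink (y below -0.17)
- red_jar: spice jar with a red lid, 45 mm in diameter, 109 mm high, at the sink's left end; bystander, origin at its underside

How it is judged:
By the outcome, as a careful person would: the job done as asked, in the order asked, and still so for the second after the job is handed in, with the robot touching nothing.
It also fails if it takes over 72 s, if anything falls off the work surface, if the arm or the gripper's body presses on something with over 40 N, if the wrist force passes 120 N, or if a joint passes its speed limit or range.

ROBOT

A 6-joint arm with a two-finger parallel gripper is mounted at the origin on a cart in front of the work surface, level with it; the furniture and walls round the work are solid. World frame = base frame: x ahead of the robot, y to its left, z up, the work surface at z = 0. Lengths are in mm, angles in rad, forces in N, time in s.
With the tool pointing down it reaches from about 400 to 925 mm from the base axis. Payload 12.5 kg.
Tool frame: the origin (TCP) lies midway between the tips of the shut fingers; the grasp point (between the pads) lies 19 mm behind it; z points along the fingers, y is the line along which they close (so a half turn about z gives the same grasp; the last joint's range is limited). The gripper opens to 95 mm and grips with 3 to 60 N. Pads are 20 mm wide; open, the fingers measure 119 mm over their backs; the gripper's body (75 mm by 180 mm) begins 59 mm behind the grasp point.
Start: joints at [1.038, 0.491, 1.559, -0, 1.092, -0.106], TCP at [258.712, 568.962, 192.361] pointing down, gripper open.
Joint ranges: [-3.1, 3.1], [-0.84, 2.19], [0.05, 2.79], [-1.13, 4.28], [0.06, 2.93], [-2.69, 2.69]. Speed limits (rad/s): [2.22, 2.22, 2.79, 3.14, 3.14, 3.14].

INTERFACE

Orientations are given as [roll, pitch, yaw] about the fixed x, y, z axes, in that order (R = Rz(yaw) Ry(pitch) Rx(roll)).
In Python, from cell import state, read_camera, camera_info, env gives the robot as it stands.
- The arm moves only by the tool move_arm, never from a script. Its argument "commands" is a list of rows, each a list of 3 entries, a list of its own where there are three numbers: the shift along the world's x, y, z in cm, then the turn, a rotation vector about the world's x, y, z in degrees, then the opening, from 0 (shut) to 1 (fully open). A call has 1 to 10 rows; each row shifts and turns the commanded pose from where the row before left it; what a row does not reach is not made up. A row lasts 1/10 s, in which the tool goes at most 50 mm and 8.59 degrees, less where a joint would pass 70% of its speed; a pose out of reach is approached as far as the arm can. A call with a gripper value outside its range is refused whole. The fingers move at their own pace and stop on an object; the grip force is fixed at half the most. Time passes only in rows, so rows that do not move let the fingers close. It gives the time, the measured TCP pose, the force, the opening and the grip force at its end, in the units of the state.
- state(): the state, without advancing time (a new reading comes with each control period).
- read_camera(name): name is "scene" or "side" or "wrist"; returns the picture (420x560x3 uint8, blue, green, red); there is no depth.
- camera_info(name): a dict with "K" (3x3 intrinsics, pixels), "cam_to_world" (4x4, takes a point from camera to world coordinates). Camera axes: x right, y down, z forward; pixel columns grow to the right and rows downward; lengths in mm; the calibration is good to about 2 mm. A picture is of the moment at which its call begins: read the wrist's pose just before it. camera_info takes no time and is no camera call; for the wrist camera it gives the pose at the moment of the call.
- env.job_done(): hands the job in; it is judged then, once.
The state is a dict: "t": time; "joints": joint angles; "qvel": joint speeds; "tau": joint torques, N m; "eef_pos": TCP position; "tcp_rot": TCP orientation; "ft_force": force on the tool from outside, world axes, zero at the start; "moment": the same for the moment, N m; "opening": opening from 0.0 (shut) to 1.0 (fully open); "grip_force": force on a finger pad.
Only numpy, scipy, OpenCV 4.12 (cv2) and the standard library are available. Lean on these libraries where they do the work, as an engineer would, in place of code of your own. Each camera call takes 0.05 s, during which the arm holds its last target. There are 200 camera calls.

## Working session

There is one attempt and no reset: what is moved stays moved. The work goes in short steps, Python scripts to look and compute and a tool call to move; the robot and the scene stay as the last step left them, time stands still between calls to the robot, and variables do not carry over. Pictures are saved under pics/ and viewed, at most 10 in all, crops included, and the job is handed in when it is done.

Besides the shell and the picture viewer there is one more tool, called as name([rows], argument=value, ...), one row to a line, values as JSON. move_arm: Moves the arm, as the interface text tells. Its arguments: {"type":"object","properties":{"commands":{"type":"array"}},"required":["commands"]}

```bash
ls; mkdir -p pics
cat > h.py <<'E'
import numpy as np, cv2
from cell import state, read_camera, camera_info, env
def ray(c,uv):
    K=np.array(c["K"]);T=np.array(c["cam_to_world"])
    d=T[:3,:3]@np.linalg.solve(K,[uv[0],uv[1],1.]);return T[:3,3],d
def onz(c,uv,z):
    o,d=ray(c,uv);return o+d*(z-o[2])/d[2]
def proj(c,p):
    K=np.array(c["K"]);T=np.linalg.inv(np.array(c["cam_to_world"]))
    q=K@(T[:3,:3]@np.array(p,float)+T[:3,3]);return q[:2]/q[2]
E
python3 - <<'E'
from h import *
for n in("scene","side","wrist"):
    c=camera_info(n);im=read_camera(n);cv2.imwrite(f"pics/{n}0.png",im)
    np.set_printoptions(precision=2,suppress=True)
    print(n,np.array(c["K"])[0],np.array(c["cam_to_world"]))
a=[cv2.imread(f"pics/{n}0.png") for n in("scene","side","wrist")]
print(state())
E
```

```text
pics
scene [498.9   0.  279.6] [[   0.6    -0.43    0.68 -469.87]
 [  -0.8    -0.3     0.52 -517.33]
 [  -0.02   -0.85   -0.52 1000.83]
 [   0.      0.      0.      1.  ]]
side [412.37   0.   276.93] [[   0.96   -0.14    0.24  173.51]
 [  -0.28   -0.47    0.83 -918.42]
 [   0.     -0.87   -0.49  895.18]
 [   0.      0.      0.      1.  ]]
wrist [342.12   0.   279.83] [[  0.42   0.87   0.25 188.14]
 [  0.91  -0.4   -0.11 599.95]
 [ -0.     0.27  -0.96 384.57]
 [  0.     0.     0.     1.  ]]
{'t': 0.15, 'joints': array([ 1.04,  0.49,  1.56,  0.  ,  1.09, -0.11]), 'qvel': array([-0., -0., -0., -0.,  0., -0.]), 'tau': array([  0.  , -61.29, -25.83,   0.07,   0.05,  -0.  ]), 'eef_pos': array([258.61, 568.77, 191.92]), 'tcp_rot': array([-3.14, -0.  ,  2.71]), 'ft_force': array([ 0.33,  0.54, -0.02]), 'moment': array([-0.04, -0.02, -0.  ]), 'grip_force': 0.0, 'opening': 0.9970718692952498}
```

View pics/scene0.png

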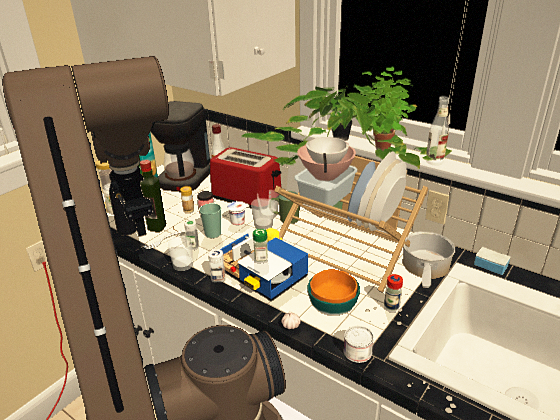

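View pics/side0.png

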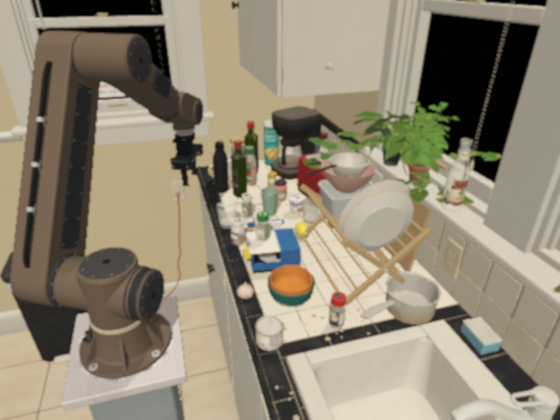

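The scene picture shows the guide at about (265,262), with the yellow tab at (253,283), the green lid at (261,233), the garlic at (290,320) and the tin at (358,343). The side view has the blue hood at (288,247), the green lid at (263,216) and the tab at (247,254).

Run:
```python
from h import *
np.set_printoptions(precision=1,suppress=True)
s=camera_info("scene");d=camera_info("side");a=cv2.imread("pics/scene0.png");b=cv2.imread("pics/side0.png")
def blobs(im,lo,hi,box):
    h=cv2.cvtColor(im,cv2.COLOR_BGR2HSV);m=cv2.inRange(h,lo,hi);z=np.zeros_like(m);x0,y0,x1,y1=box;z[y0:y1,x0:x1]=m[y0:y1,x0:x1]
    n,_,st,ce=cv2.connectedComponentsWithStats(z);return [(ce[i],st[i]) for i in range(1,n) if st[i,4]>8]
B1=(190,210,320,310);B2=(220,200,310,280)
def tri(u,v):
    o1,d1=ray(s,u);o2,d2=ray(d,v);A=np.c_[d1,-d2];t=np.linalg.lstsq(A,o2-o1,rcond=None)[0]
    p,q=o1+d1*t[0],o2+d2*t[1];return (p+q)/2,np.linalg.norm(p-q)
for nm,lo,hi in(("yel",(22,150,120),(35,255,255)),("green",(40,100,40),(80,255,255)),("blue",(100,120,60),(125,255,255))):
    x=blobs(a,lo,hi,B1);y=blobs(b,lo,hi,B2);print(nm,[(c[0],c[1]) for c in x],[(c[0],c[1]) for c in y])
print("tab",tri((253,283),(247,254)),"lid",tri((261,233),(263,216)))
print("tin",tri((358,330),(269,320)),"garlic",onz(s,(290,320),25),"white",tri((216,254),(239,226)))
w=camera_info("wrist");print(np.array(w["cam_to_world"]));print(state()["tcp_rot"])
```

```text
yel [(array([271.8, 233.6]), array([266, 228,  13,  14, 121], dtype=int32)), (array([252.8, 281.6]), array([244, 276,  16,  14, 108], dtype=int32))] [(array([300.6, 228.2]), array([296, 224,  11,  10,  75], dtype=int32)), (array([246.5, 253.3]), array([244, 248,   7,  11,  45], dtype=int32))]
green [(array([259.6, 235.4]), array([253, 229,  14,  13, 145], dtype=int32)), (array([192.2, 236.4]), array([190, 236,   5,   2,   9], dtype=int32))] [(array([262.4, 217.5]), array([258, 214,  10,   7,  46], dtype=int32))]
blue [(array([232.9, 243.8]), array([221, 234,  28,  19, 114], dtype=int32)), (array([285.2, 266.1]), array([ 257,  238,   51,   61, 1202], dtype=int32)), (array([243.9, 272.7]), array([239, 265,  18,  17, 113], dtype=int32))] [(array([251. , 224.5]), array([249, 224,   5,   2,  10], dtype=int32)), (array([282. , 251.6]), array([252, 230,  47,  41, 779], dtype=int32))]
tab (array([410.1, 266.4,  42. ]), np.float64(0.9417077161872811)) lid (array([474.7, 278.9, 181.8]), np.float64(2.537632394004841))
tin (array([ 390.9, -100.4,   72.2]), np.float64(0.3107286678567787)) garlic [360.2  93.8  25. ] white (array([415.7, 417.7,  76.1]), np.float64(13.562659360415733))
[[  0.4   0.9   0.2 188.1]
 [  0.9  -0.4  -0.1 600. ]
 [ -0.    0.3  -1.  384.7]
 [  0.    0.    0.    1. ]]
[-3.1 -0.   2.7]
```

View pics/wrist0.png

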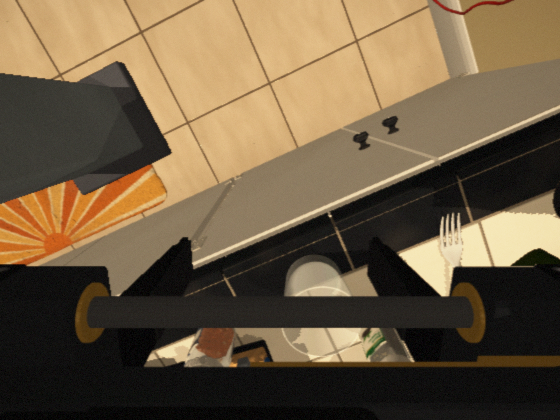

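The wrist picture mostly shows the floor and the counter edge, with the gripper filling the lower half. The camera is on the robot side of the tool, so I'll move above and in front of the guide to look down at it.

move_arm([
  [[0,0,4.5],[0,0,5],1],
  [[2,-3,3],[0,0,5],1],
  [[3,-4,0],[0,0,5],1],
  [[3,-4,0],[0,0,5],1],
  [[3,-4,0],[0,0,4.6],1],
  [[3,-4,0],[0,0,0],1],
  [[2.1,-4,0],[0,0,0],1],
  [[2,-2.9,0],[0,0,0],1],
  [[0,0,0],[0,0,0],1],
])

```text
t: 1.05
eef_pos: [441.6, 307.0, 267.3]
tcp_rot: [-3.141, 0.0, 3.14]
ft_force: [0.2, -0.0, 0.5]
opening: 0.998
grip_force: 0.0
```

Run:
```python
from h import *
import json
s=state();c=camera_info("wrist");im=read_camera("wrist");cv2.imwrite("pics/w1.png",im)
np.save("w1K.npy",np.array(c["K"]));np.save("w1T.npy",np.array(c["cam_to_world"]))
print(s["eef_pos"],s["tcp_rot"],s["joints"],s["qvel"],s["t"])
```

```text
[441.5571149  306.98122652 267.26993836] [-3.14106105e+00  1.68635608e-04  3.14032684e+00] [ 4.84967060e-01  2.94605904e-01  1.66801063e+00 -5.93765468e-04
  1.17907551e+00 -1.08433669e+00] [ 0.06782957  0.00206033 -0.00293776  0.02088219  0.0031195   0.06452136] 1.05
```

View pics/w1.png

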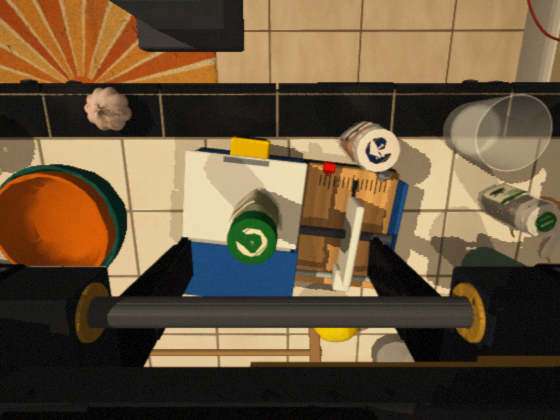

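The wrist picture shows the guide well. The cover's corners are at about (187,151), (308,163), (298,250) and (184,240). The tab is at (250,147), the green lid at (252,237), the red clip at (329,168), the grey clip at (384,174) and the pointer tip at about (355,184), so the red clip is to the right (-y) of the pointer.

```bash
cat >> h.py <<'E'
def mask(im,lo,hi,box):
    h=cv2.cvtColor(im,cv2.COLOR_BGR2HSV);m=cv2.inRange(h,lo,hi);z=np.zeros_like(m);x0,y0,x1,y1=box;z[y0:y1,x0:x1]=m[y0:y1,x0:x1]
    n,l,st,ce=cv2.connectedComponentsWithStats(z);i=1+np.argmax(st[1:,4]);return (l==i),ce[i],st[i]
E
python3 - <<'E'
from h import *
np.set_printoptions(precision=1,suppress=True)
im=cv2.imread("pics/w1.png");c=dict(K=np.load("w1K.npy"),cam_to_world=np.load("w1T.npy"))
print(c["cam_to_world"])
m,ce,st=mask(im,(0,0,150),(179,90,255),(175,140,312,256))
cn=max(cv2.findContours(m.astype(np.uint8),0,2)[0],key=cv2.contourArea)
hull=cv2.convexHull(cn);q=cv2.approxPolyN(hull,4) if hasattr(cv2,"approxPolyN") else cv2.approxPolyDP(hull,6,True)
print("cover",q.reshape(-1,2),st)
for p in q.reshape(-1,2): print(p,onz(c,p,87.5))
for nm,lo,hi,box in(("tab",(20,120,100),(35,255,255),(220,130,280,165)),("red",(0,150,90),(8,255,255),(310,155,350,180)),("lid",(40,80,30),(90,255,255),(215,190,290,275)),("blue",(100,120,50),(125,255,255),(175,200,310,300))):
    m,ce,st=mask(im,lo,hi,box);r=cv2.minAreaRect(cv2.findContours(m.astype(np.uint8),0,2)[0][0])
    print(nm,ce,st,r)
cv2.imwrite("pics/w1c.png",cv2.resize(im[130:270,175:415],None,fx=3.3,fy=3.3,interpolation=cv2.INTER_CUBIC))
a=cv2.imread("pics/scene0.png");
E
```

```text
[[  0.    1.    0.3 364. ]
 [  1.   -0.   -0.  306.1]
 [  0.    0.3  -1.  460. ]
 [  0.    0.    0.    1. ]]
cover [[307 164]
 [295 251]
 [175 243]
 [175 134]] [ 175  140  132  111 8404]
[307 164] [423.2 335.7  87.5]
[295 251] [526.1 323.6  87.5]
[175 243] [515.7 183.2  87.5]
[175 134] [390.7 194.1  87.5]
tab [249.6 147.5] [230 137  41  22 720] ((249.61184692382812, 147.5108184814453), (39.71767044067383, 18.494245529174805), 5.52754020690918)
red [328.7 167.4] [323 162  13  14 139] ((329.0, 168.5), (13.0, 12.0), 90.0)
lid [252.  236.3] [ 227  210   50   55 1821] ((251.5, 237.0), (54.0, 49.0), 90.0)
blue [239.3 273.4] [ 184  242  114   55 4479] ((240.5068817138672, 271.9123229980469), (109.6827621459961, 52.36857986450195), 4.4846062660217285)
```

View pics/w1c.png

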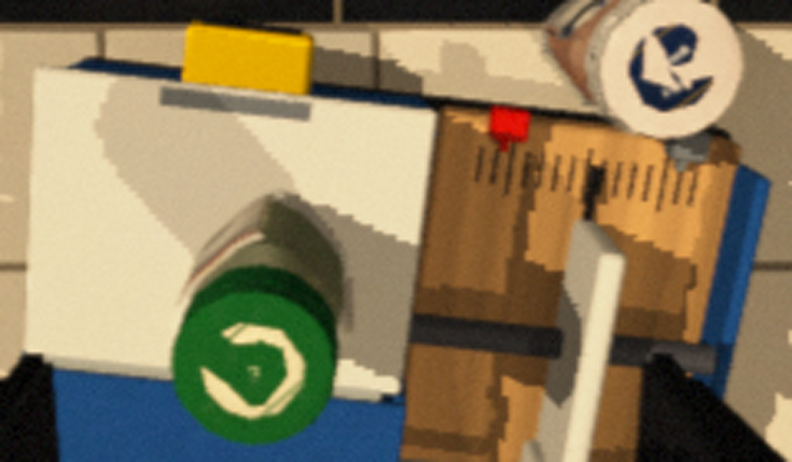

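The crop gives the cover corners at (35,68), (437,108), (402,397) and (25,357), the red clip's tip at (505,145), and the pointer's front tip at about (596,166). All are crop pixels, at 3.3x with offset (175,130).

```bash
cat > fit.py <<'E'
from h import *
np.set_printoptions(precision=1,suppress=True)
c=dict(K=np.load("w1K.npy"),cam_to_world=np.load("w1T.npy"))
f=lambda x,y:np.array([x/3.3+175,y/3.3+130])
im=np.array([onz(c,f(*p),87.5)[:2] for p in((35,68),(437,108),(402,397),(25,357))])
L=np.array([(-91,-127),(-91,7),(12,7),(12,-127)],float)
A=L-L.mean(0);B=im-im.mean(0)
th=np.arctan2((A[:,0]*B[:,1]-A[:,1]*B[:,0]).sum(),(A*B).sum());R=np.array([[np.cos(th),-np.sin(th)],[np.sin(th),np.cos(th)]])
t=im.mean(0)-R@L.mean(0)
G=lambda x,y:R@[x,y]+t
E
python3 - <<'E'
from fit import *
print("im",im.tolist());print("res",(L@R.T+t-im).tolist());print("th",th,"origin",t)
# shift origin
tab=onz(c,(249.6,147.5),54);print("tab top mid meas",tab,"exp",G(-96,-60),"face",G(-107,-60))
loc=lambda p:R.T@(p[:2]-t)
print("red tip deck",loc(onz(c,f(503,148),30)),"red mid z36",loc(onz(c,(328.7,167.4),36)),"pointer",loc(onz(c,f(596,166),32)))
print("lid@188",onz(c,(251.9,239),188)[:2],loc(onz(c,(251.9,239),188)))
wl=onz(c,f(683,65),98);print("white lid",wl,loc(wl)); print("garlic",onz(c,(108,109),25))
print("hood edge",G(15,-60),"axis",G(0,-60))
s=camera_info("scene");d=camera_info("side")
print("tin",onz(s,(358,335),58))
for nm,cc in(("scene",s),("side",d)): print(nm,proj(cc,[*G(-107,-60),43]),proj(cc,[*G(0,0),400]))
a=cv2.imread("pics/scene0.png");b=cv2.imread("pics/side0.png")
cv2.imwrite("pics/hd.png",np.hstack([cv2.resize(a[110:250,270:400],None,fx=3,fy=3),cv2.resize(b[110:250,290:420],None,fx=3,fy=3)]))
E
```

```text
im [[408.33411217795634, 204.02469747139656], [421.8521545659885, 336.16341920079566], [525.2596463419806, 325.7127510307979], [509.67059863819, 192.56532965343874]]
res [[-0.49433836657595975, -0.44987066760387506], [0.46962086555618043, 0.6265404861404704], [-0.5411642913031756, -0.05447915637614642], [0.5658817923230117, -0.12219066216042052]]
th -0.10828614011076025 origin [512. 320.]
tab top mid meas [408.9 270.4  54. ] exp [410.1 270.7] face [399.2 271.9]
red tip deck [-70.3  39.2] red mid z36 [-80.9  38.5] pointer [-67.5  75.6]
lid@188 [471.3 282.1] [-36.4 -42.1]
white lid [406.7 413.4  98. ] [-114.8   81.5]
garlic [364.9  95.9  25. ]
hood edge [520.5 258.7] axis [505.5 260.3]
tin [ 388.4 -102.7   58. ]
scene [249.3 284.1] [254.5 158.6]
side [243.7 253.3] [269.9 150.8]
```

View pics/hd.png

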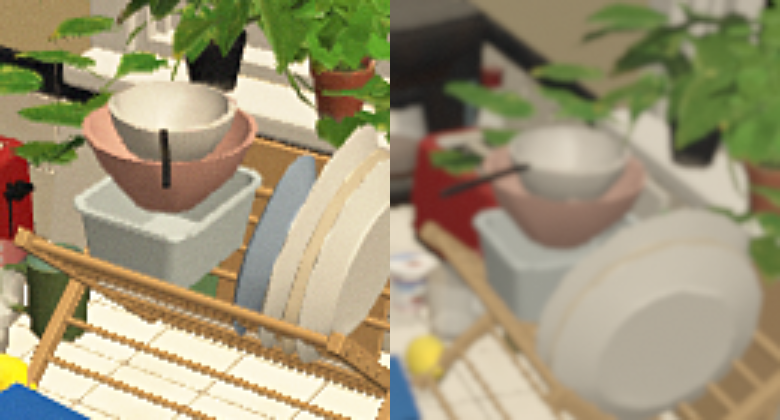

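The handle tip is at (325,171) in the scene view and about (306.5,174) in the side view.

Run:
```python
from fit import *
s=camera_info("scene");d=camera_info("side")
o1,d1=ray(s,(325,171.5));o2,d2=ray(d,(306.5,174));q=np.linalg.lstsq(np.c_[d1,-d2],o2-o1,rcond=None)[0];print(o1+d1*q[0],o2+d2*q[1])
```

```text
[567.  119.4 392.5] [568.3 120.5 395.8]
```

The pan handle tip is near (567,120,~390), clear of a down-pointing tool over the jar. Next I'll grasp the jar.

move_arm([
  [[1.5,-1.2,0],[0,0,0],1],
  [[1.5,-1.3,0],[0,0,0],1],
  [[0,0,-4],[0,0,0],1],
  [[0,0,-4],[0,0,0],1],
  [[0,0,-3],[0,0,0],1],
  [[0,0,-2.5],[0,0,0],1],
  [[0,0,0],[0,0,0],1],
])

```text
t: 1.8
eef_pos: [467.8, 285.2, 129.5]
tcp_rot: [-3.139, -0.005, -3.138]
ft_force: [-0.4, -0.4, 0.2]
opening: 1.002
grip_force: 0.0
```

move_arm([
  [[0.3,-0.2,0],[0,0,0],0.5],
  [[0,0,0],[0,0,0],0.2],
  [[0,0,0],[0,0,0],0.2],
  [[0,0,0],[0,0,0],0.2],
  [[0,0,0],[0,0,0],0.2],
  [[0,0,0],[0,0,0],0.2],
])

```text
t: 2.4
eef_pos: [472.8, 283.0, 132.7]
tcp_rot: [3.141, 0.0, -3.139]
ft_force: [-0.4, -1.3, -0.4]
opening: 0.554
grip_force: 0.0
```

move_arm([
  [[0,0,0],[0,0,0],0.2],
  [[0,0,0],[0,0,0],0.2],
  [[0,0,0],[0,0,0],0.2],
  [[0,0,0],[0,0,0],0.2],
])

```text
t: 2.8
eef_pos: [472.7, 283.0, 132.4]
tcp_rot: [3.141, 0.0, -3.139]
ft_force: [-0.4, -0.4, 1.8]
opening: 0.515
grip_force: 30.0
```

move_arm([
  [[0,0,2],[0,0,0],0.2],
  [[0,0,3.5],[0,0,0],0.2],
  [[0,-1,2],[0,0,0],0.2],
  [[-0.5,-3,0],[0,0,0],0.2],
  [[-0.8,-4.5,0],[0,0,0],0.2],
  [[-0.8,-4.5,0],[0,0,0],0.2],
  [[-0.8,-4.5,0],[0,0,0],0.2],
  [[-0.8,-4.5,0],[0,0,0],0.2],
  [[-0.8,-4.5,0],[0,0,0],0.2],
  [[-0.8,-4.5,0],[0,0,0],0.2],
])

```text
t: 3.8
eef_pos: [419.0, -28.6, 207.4]
tcp_rot: [3.141, 0.0, -3.139]
ft_force: [1.0, 0.4, -1.4]
opening: 0.513
grip_force: 30.0
```

move_arm([
  [[-0.8,-4.5,0],[0,0,0],0.2],
  [[-0.8,-4.5,0],[0,0,0],0.2],
  [[-0.8,-4.5,0],[0,0,0],0.2],
  [[-0.8,-4.3,0],[0,0,0],0.2],
  [[0,-1.0,0],[0,0,0],0.2],
  [[0,0,-3],[0,0,0],0.2],
  [[0,0,-4.5],[0,0,0],0.2],
  [[0,0,-3],[0,0,0],0.2],
  [[0,0,0],[0,0,0],0.2],
])

```text
t: 4.7
eef_pos: [386.3, -213.4, 99.6]
tcp_rot: [3.137, -0.005, -3.139]
ft_force: [-0.7, -0.3, -0.2]
opening: 0.508
grip_force: 30.0
```

move_arm([
  [[0,0,-2],[0,0,0],0.2],
  [[0,0,-2],[0,0,0],0.2],
  [[0,0,-0.8],[0,0,0],0.2],
  [[0,0,-0.4],[0,0,0],0.2],
  [[0,0,0],[0,0,0],0.2],
  [[0,0,0],[0,0,0],0.2],
])

```text
t: 5.3
eef_pos: [388.1, -215.2, 51.2]
tcp_rot: [-3.141, 0.001, -3.139]
ft_force: [-1.0, -0.4, -1.2]
opening: 0.509
grip_force: 30.0
```

move_arm([
  [[0,0,-0.3],[0,0,0],0.2],
  [[0,0,-0.2],[0,0,0],0.2],
  [[0,0,0],[0,0,0],0.2],
])

```text
t: 5.6
eef_pos: [387.7, -215.1, 45.4]
tcp_rot: [-3.142, 0.0, -3.139]
ft_force: [-0.9, 0.4, -0.9]
opening: 0.512
grip_force: 30.0
```

move_arm([
  [[0,0,-0.1],[0,0,0],0.2],
  [[0,0,-0.1],[0,0,0],0.2],
  [[0,0,0],[0,0,0],0.2],
])

```text
t: 5.9
eef_pos: [387.9, -215.4, 44.8]
tcp_rot: [-3.14, 0.001, -3.139]
ft_force: [-5.6, 0.2, 27.2]
opening: 0.512
grip_force: 30.0
```

Contact. I'll ease off slightly, open, and retreat upwards.

move_arm([
  [[0,0,0.1],[0,0,0],0.2],
  [[0,0,0],[0,0,0],0.75],
  [[0,0,0],[0,0,0],0.75],
  [[0,0,0],[0,0,0],0.75],
  [[0,0,0],[0,0,0],0.75],
  [[0,0,2],[0,0,0],0.75],
  [[0,0,4],[0,0,0],0.75],
  [[0,0,5],[0,0,0],0.75],
  [[0,0,5],[0,0,0],0.5],
  [[0,0,0],[0,0,0],0],
])

```text
t: 6.9
eef_pos: [389.5, -216.3, 209.7]
tcp_rot: [-3.136, 0.007, -3.139]
ft_force: [0.2, -0.5, -1.3]
opening: 0.633
grip_force: 0.0
```

move_arm([
  [[0.9,3,0],[0,0,0],0],
  [[0.9,4.8,0],[0,0,0],0],
  [[0.9,4.8,0],[0,0,0],0],
  [[0.9,4.8,0],[0,0,0],0],
  [[0.5,4.8,0],[0,0,0],0],
  [[0,4.8,0],[0,0,0],0],
  [[0,4.8,0],[0,0,0],0],
  [[0,4.8,0],[0,0,0],0],
  [[0,4.8,0],[0,0,0],0],
  [[0,4.8,0],[0,0,0],0],
])

```text
t: 7.9
eef_pos: [428.1, 249.0, 203.8]
tcp_rot: [-3.141, -0.001, -3.139]
ft_force: [1.2, 0.4, -0.2]
opening: 0.003
grip_force: 0.0
```

move_arm([
  [[-1,2,0],[0,0,-6.2],0],
  [[-2,1,0],[0,-8,0],0],
  [[-2,0,0],[0,-8,0],0],
  [[-1.5,0,0],[0,-8,0],0],
  [[0,0,0],[0,0,0],0],
  [[0,0,0],[0,0,0],0],
])

```text
t: 8.5
eef_pos: [367.5, 276.0, 203.9]
tcp_rot: [3.105, 0.384, 3.028]
ft_force: [-0.7, 0.6, -0.4]
opening: 0.002
grip_force: 0.0
```

move_arm([
  [[0,0,-4],[0,0,0],0],
  [[0,0,-5],[0,0,0],0],
  [[0,0,-4.5],[0,0,0],0],
  [[0,0,-2.7],[0,0,0],0],
  [[0,0,0],[0,0,0],0],
  [[0,0,0],[0,0,0],0],
])

```text
t: 9.1
eef_pos: [373.0, 275.1, 65.9]
tcp_rot: [3.115, 0.392, 3.032]
ft_force: [-0.0, -0.5, -0.2]
opening: 0.002
grip_force: 0.0
```

move_arm([
  [[0,0,-1.3],[0,0,0],0],
  [[-0.4,0,-1.3],[0,0,0],0],
  [[0,0,0],[0,0,0],0],
])

```text
t: 9.4
eef_pos: [371.0, 281.2, 52.7]
tcp_rot: [3.12, 0.373, 3.027]
ft_force: [-0.2, -0.1, 0.1]
opening: 0.002
grip_force: 0.0
```

move_arm([
  [[0.6,-0.4,-0.6],[0,0,0],0],
  [[0.6,-0.4,-0.6],[0,0,0],0],
  [[0,0,0],[0,0,0],0],
])

```text
t: 9.7
eef_pos: [385.1, 274.6, 45.7]
tcp_rot: [3.123, 0.365, 3.024]
ft_force: [-0.5, -0.4, -1.0]
opening: 0.003
grip_force: 0.0
```

move_arm([
  [[0.3,-0.1,-0.4],[0,0,0],0],
  [[0.4,0,0],[0,0,0],0],
  [[0.4,-0.1,0],[0,0,0],0],
  [[0,0,0],[0,0,0],0],
])

```text
t: 10.1
eef_pos: [396.0, 273.6, 43.5]
tcp_rot: [3.124, 0.363, 3.025]
ft_force: [-0.2, -0.1, 0.5]
opening: 0.003
grip_force: 0.0
```

move_arm([
  [[0.3,0,0],[0,0,0],0],
  [[0.3,-0.1,0],[0,0,0],0],
  [[0,0,0],[0,0,0],0],
])

```text
t: 10.4
eef_pos: [401.8, 272.5, 43.5]
tcp_rot: [3.124, 0.362, 3.025]
ft_force: [-0.5, 0.4, -0.1]
opening: 0.003
grip_force: 0.0
```

Run:
```python
from h import *
im=read_camera("scene");im2=read_camera("side");c=camera_info("wrist");w=read_camera("wrist")
a=cv2.resize(im[220:320,200:320],None,fx=3.3,fy=3.3,interpolation=cv2.INTER_CUBIC)
b=cv2.resize(im2[200:300,215:335],None,fx=3.3,fy=3.3,interpolation=cv2.INTER_CUBIC)
cv2.imwrite("pics/p1.png",np.hstack([a,b]));cv2.imwrite("pics/p1w.png",w)
p=state()["eef_pos"];print(proj(camera_info("scene"),p),proj(camera_info("side"),p))
```

```text
[249.5872874  283.54181877] [244.26214158 252.96831149]
```

View pics/p1.png

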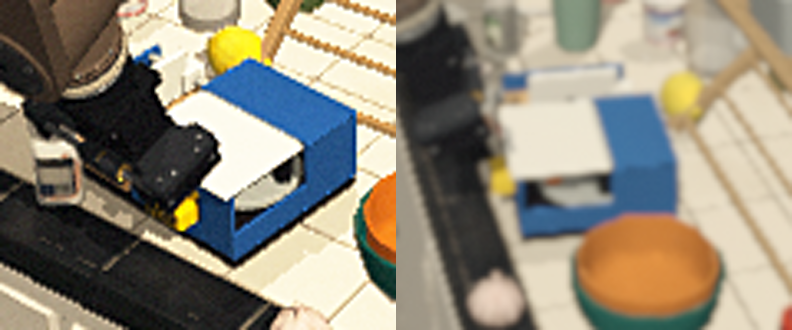

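The picture shows the cover still shut and the gripper right in front of the tab without having pressed it yet, so I'll push further.

move_arm([
  [[0.3,0,0],[0,0,0],0],
  [[0.3,0,0],[0,0,0],0],
  [[0,0,0],[0,0,0],0],
])

```text
t: 10.85
eef_pos: [408.0, 272.7, 43.5]
tcp_rot: [3.123, 0.362, 3.025]
ft_force: [0.0, -1.0, -0.1]
opening: 0.005
grip_force: 0.0
```

Run:
```python
from h import *
a=cv2.imread("pics/side0.png");b=read_camera("side");
for im in(a,b):
    m,ce,st=mask(im,(20,120,100),(35,255,255),(235,240,256,265));print(ce,st)
    h=cv2.cvtColor(im,cv2.COLOR_BGR2HSV)
    m,ce,st=mask(im,(0,0,150),(179,90,255),(244,225,284,256));print("cover",ce,st)
s=camera_info("side");from fit import G
for x in(-107,-97): print(proj(s,[*G(x,-60),43]),proj(s,[*G(x,-83),43]))
print(state())
```

```text
[246.42372881 253.33898305] [244 247   7  12  59]
cover [262.07534247 239.47488584] [244 225  40  30 876]
[246.29508197 253.31147541] [243 247   8  12  61]
cover [263.63954802 238.96949153] [246 225  38  30 885]
[243.7 253.3] [244.4 257. ]
[246.5 253. ] [247.2 256.7]
{'t': 10.9, 'joints': array([ 0.6,  0.5,  2.2, -1.1,  0.2,  0.1]), 'qvel': array([ 0., -0.,  0., -0.,  0.,  0.]), 'tau': array([ -0.1, -46.2, -10.5,  -0.2,   0.1,  -0.1]), 'eef_pos': array([407.7, 272.6,  43.4]), 'tcp_rot': array([3.1, 0.4, 3. ]), 'ft_force': array([ 0.3, -0.6,  0.4]), 'moment': array([ 0.1,  0.2, -0. ]), 'grip_force': 0.0, 'opening': 0.005553302556133502}
```

Run:
```python
from fit import *
for x,y,z in((-107,-60,54),(-107,-60,32),(-85,-60,54),(-107,-83,54),(-107,-37,54)): print((x,y,z),proj(c,[*G(x,y),z]))
w=read_camera("wrist");cw=camera_info("wrist");cv2.imwrite("pics/p2w.png",w)
print("tcp",proj(cw,state()["eef_pos"]),"tab",[proj(cw,[*G(-107,y),54]) for y in(-83,-37)],"cover",[proj(cw,[*G(-91,y),87.5]) for y in(-127,7)])
```

```text
(-107, -60, 54) [250.6 139.1]
(-107, -60, 32) [252.1 137.6]
(-85, -60, 54) [249.1 157.8]
(-107, -83, 54) [231. 137.]
(-107, -37, 54) [270.2 141.2]
tcp [281.7 241. ] tab [array([238.6, 243.5]), array([320.1, 242.3])] cover [array([149.6, 312.8]), array([410.4, 308.4])]
```

View pics/p2w.png

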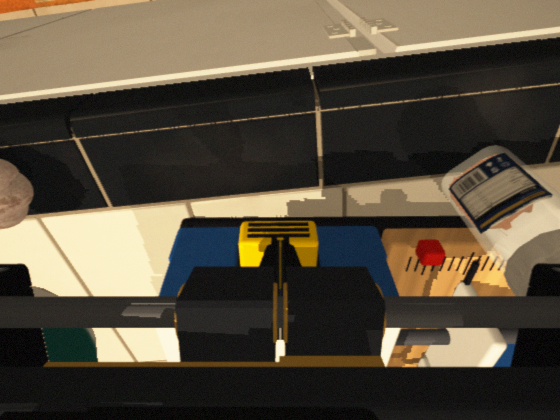

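The picture shows the finger tip at about (280,238), apparently over the tab's top front edge. The tab's ridged front face, rows 222-238, isn't hidden by the fingers, so they are too high. I'll back off, go lower and press again.

move_arm([
  [[-1.2,0.1,0],[0,0,0],0],
  [[-1,0.1,0],[0,0,0],0],
  [[0,0,-0.7],[0,0,0],0],
  [[0,0,-0.7],[0,0,0],0],
  [[0,0,0],[0,0,0],0],
])

```text
t: 11.45
eef_pos: [388.1, 277.7, 35.4]
tcp_rot: [3.128, 0.352, 3.026]
ft_force: [0.7, -0.1, 0.2]
opening: 0.004
grip_force: 0.0
```

move_arm([
  [[0.4,-0.3,-0.3],[0,2,0],0],
  [[0.3,-0.1,-0.3],[0,2,0],0],
  [[0,0,0],[0,0,0],0],
])

```text
t: 11.75
eef_pos: [395.6, 273.4, 29.8]
tcp_rot: [3.136, 0.283, 3.027]
ft_force: [-0.2, 0.2, 0.0]
opening: 0.002
grip_force: 0.4
```

Run:
```python
from fit import *
s=state();print(s["eef_pos"],s["joints"],s["ft_force"])
w=read_camera("wrist");cw=camera_info("wrist");cv2.imwrite("pics/p3w.png",w)
print("tcp",proj(cw,s["eef_pos"]),"tabtop",proj(cw,[*G(-107,-60),54]),proj(cw,[*G(-107,-60),32]))
h=cv2.cvtColor(w,cv2.COLOR_BGR2HSV);m=cv2.inRange(h,(20,120,90),(35,255,255))[180:290,220:340]
print("\n".join("".join("#" if v else "." for v in r[::2]) for r in m[::3]))
```

```text
[395.6 273.4  29.8] [ 0.6  0.5  2.2 -0.8  0.3 -0.2] [-0.2  0.2  0. ]
tcp [282.  241.4] tabtop [280.6 274.2] [280.3 248.6]
............................................................
............................................................
............................................................
............................................................
............................................................
............................................................
............................................................
............................................................
............................................................
............................................................
............................................................
............................................................
............................................................
............................................................
............................................................
............................................................
..
[... 578 characters left out ...]
..............####...........
...........##########...................#########...........
..........#####...............................###...........
..........##########.....................#########..........
............................................................
............................................................
..............................#.............................
..............................#.............................
............................................................
............................................................
............................................................
............................................................
```

Now the fingers are in front of the tab's face and break its ridge lines. I'll press.

move_arm([
  [[0.3,0,0.5],[0,0,0],0],
  [[0.4,0,0.2],[0,0,0],0],
  [[0.3,-0.1,0],[0,0,0],0],
  [[0,0,0],[0,0,0],0],
])

```text
t: 12.2
eef_pos: [404.6, 272.3, 36.9]
tcp_rot: [3.136, 0.284, 3.027]
ft_force: [0.2, -0.3, -0.9]
opening: 0.005
grip_force: 0.0
```

move_arm([
  [[0.3,0,0],[0,0,0],0],
  [[0.3,0,0],[0,0,0],0],
  [[0,0,0],[0,0,0],0],
])

```text
t: 12.5
eef_pos: [410.8, 272.5, 36.8]
tcp_rot: [3.136, 0.284, 3.027]
ft_force: [0.3, 1.1, 0.1]
opening: 0.005
grip_force: 0.0
```

Run:
```python
from fit import *
s=state();print(s["eef_pos"],s["joints"],s["ft_force"])
w=read_camera("wrist");cw=camera_info("wrist");cv2.imwrite("pics/p4w.png",w)
print("tcp",proj(cw,s["eef_pos"]),"tabtop",proj(cw,[*G(-107,-60),54]),proj(cw,[*G(-107,-60),32]))
h=cv2.cvtColor(w,cv2.COLOR_BGR2HSV);m=cv2.inRange(h,(20,120,90),(35,255,255))[200:290,220:340]
print("\n".join("".join("#" if v else "." for v in r[::2]) for r in m[::3]))
cv2.imwrite("pics/p4c.png",np.hstack([cv2.resize(cv2.imread("pics/p3w.png")[200:310,215:345],None,fx=3,fy=3),cv2.resize(w[200:310,215:345],None,fx=3,fy=3)]))
```

```text
[410.8 272.5  36.8] [ 0.6  0.5  2.2 -0.7  0.3 -0.3] [0.3 1.1 0.1]
tcp [281.8 241.3] tabtop [278.8 244.2] [278.7 221.1]
............................................................
............................................................
............................................................
............................................................
............................................................
............................................................
............................................................
............................................................
...........######################...........####............
..........####...............................###............
..........####...............................####...........
.........############........................####...........
.........####................................####...........
.........#################...###...###############..........
.........#################.........###############..........
........################.............#############..........
........###############...............############..........
........###############...............############..........
.........#############.................###########..........
.........############..................###########..........
.........############...................#########...........
.........###########.....................########...........
.........##########.......................#######...........
............................................................
............................................................
............................................................
............................................................
............................................................
............................................................
............................................................
```

View pics/p4c.png

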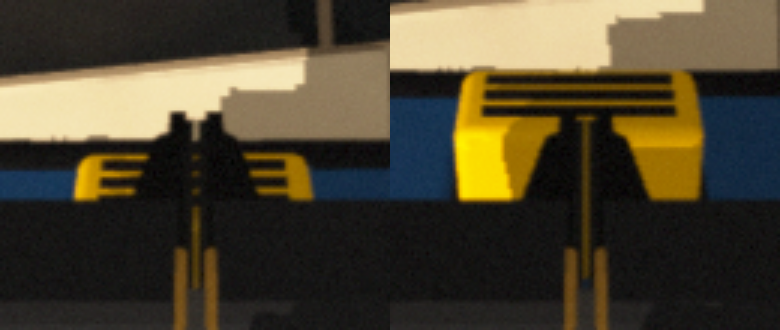

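The right half (current) shows the tips at about (285,238), just short of the upper part of the tab's face. The physical tips are therefore some 15 mm short of the TCP here. I'll go lower and push on.

move_arm([
  [[-0.2,0,-0.5],[0,0,0],0],
  [[0,0,-0.4],[0,0,0],0],
  [[0.3,0,0],[0,0,0],0],
  [[0.3,0,0],[0,0,0],0],
  [[0,0,0],[0,0,0],0],
])

```text
t: 13.05
eef_pos: [417.1, 272.2, 32.2]
tcp_rot: [3.134, 0.291, 3.026]
ft_force: [-5.9, -15.1, 65.9]
opening: 0.008
grip_force: 32.1
```

move_arm([
  [[-0.5,0,0.5],[0,0,0],0],
  [[-1,0,0.5],[0,0,0],0],
  [[0,0,0],[0,0,0],0],
])

```text
t: 13.35
eef_pos: [398.3, 272.3, 38.2]
tcp_rot: [3.136, 0.283, 3.028]
ft_force: [-0.4, -0.8, 1.1]
opening: 0.005
grip_force: 0.0
```

Run:
```python
from fit import *
s=state();print(s["eef_pos"],s["joints"],s["ft_force"],s["grip_force"],s["opening"])
w=read_camera("wrist");cw=camera_info("wrist");cv2.imwrite("pics/p5w.png",w)
print("tcp",proj(cw,s["eef_pos"]),"tabtop",proj(cw,[*G(-107,-60),54]),proj(cw,[*G(-107,-60),32]))
h=cv2.cvtColor(w,cv2.COLOR_BGR2HSV);m=cv2.inRange(h,(20,120,90),(35,255,255))[200:290,220:340]
print("\n".join("".join("#" if v else "." for v in r[::2]) for r in m[::3]))
```

```text
[398.3 272.3  38.2] [ 0.6  0.5  2.2 -0.7  0.3 -0.2] [-0.4 -0.8  1.1] 0.0 0.004742199886480224
tcp [281.2 240.6] tabtop [280.9 259.2] [280.6 235.5]
............................................................
............................................................
............................................................
............................................................
............................................................
............................................................
............................................................
............................................................
............................................................
............................................................
............................................................
............................................................
............................................................
.............#############...###...#############............
............####.............................####...........
............#####.....................
[... 176 characters left out ...]
..........#########..........
...........##########..................###########..........
...........##########...................##########..........
...........##########....................#########..........
...........#########......................########..........
............................................................
............................................................
............................................................
............................................................
............................................................
............................................................
............................................................
```

The tips were bearing on the tab's top, so the shut fingers end well above the nominal TCP. I'll back away, go about 17 mm lower and press with the finger fronts.

move_arm([
  [[-0.8,0.1,0],[0,0,0],0],
  [[0,0,-0.6],[0,0,0],0],
  [[0,0,-0.6],[0,0,0],0],
  [[0,0,-0.5],[0,0,0],0],
  [[0,0,0],[0,0,0],0],
])

```text
t: 13.9
eef_pos: [391.2, 273.3, 19.9]
tcp_rot: [3.137, 0.282, 3.028]
ft_force: [-0.4, 0.2, -0.0]
opening: 0.007
grip_force: 0.0
```

move_arm([
  [[0.4,0,0],[0,0,0],0],
  [[0.4,-0.1,0],[0,0,0],0],
  [[0,0,0],[0,0,0],0],
])

```text
t: 14.2
eef_pos: [399.8, 272.4, 20.9]
tcp_rot: [3.136, 0.283, 3.027]
ft_force: [-3.4, 0.7, -1.2]
opening: 0.005
grip_force: 1.7
```

move_arm([
  [[0.3,0,0],[0,0,0],0],
  [[0.2,0,0],[0,0,0],0],
  [[0,0,0],[0,0,0],0],
])

```text
t: 14.5
eef_pos: [404.3, 272.1, 20.8]
tcp_rot: [3.137, 0.283, 3.027]
ft_force: [-5.2, -0.5, -1.7]
opening: 0.005
grip_force: 2.5
```

Run:
```python
from h import *
from fit import G
b=read_camera("side");s=camera_info("side");cv2.imwrite("pics/s6.png",b)
for im in(cv2.imread("pics/side0.png"),b):
    h=cv2.cvtColor(im,cv2.COLOR_BGR2HSV);m=cv2.inRange(h,(0,0,140),(179,70,255))[215:265,240:310];bl=cv2.inRange(h,(100,120,40),(125,255,255))[215:265,240:310]
    print("\n".join("".join("#" if v else ("b" if u else ".") for v,u in zip(r,q)) for r,q in zip(m[::2],bl[::2])));print()
```

```text
#######....######............#########################################
#################............#########################################
##################..........##########################################
###################......####################################....#####
#########.....###########################################...........##
########.bbbbb.##########....###########################.............#
########...#########..###.....#########################...............
#####..#........#########.....##############........###...............
#####.####################...#######.bbbbbbbbbbbbbbb.##...............
##########################...#######.bbbbbbbbbbbbbbbb.##.............#
...######################....########.bbbbbbbbbbbbbbbb.##...........##
......####################.###########bbbbbbbbbbbbbbbbb.##........####
.......###############################.bbbbbbbbbbbbbbbbb####......####
...####################################.bbbbbbbbbbbbbbbb.########..###
.#######################################bbbbbbbbbbbbbbbbb.########..##
###################################
[... 1750 characters left out ...]
.bbbb.#.............###########.bbbbbbbbbbbbbbbbb#########...
..............b.................#########bbbbbbbbbbbbbbbbbb##########.
...................................######.bbbbbbbbbbbbbbbbb.##########
..........................###............bbbbbbbbbbbbbbbbbb.##########
.........................#######........bbbbbbbbbbbbbbbbbbb.##########
...................##....###########...bbbbbbbbbbbbbbbbbbbb.##########
....................################....bbbbbbbbbbbbbbbbbbb.##########
.....####...bbb.......#################...bbbbbbbbbbbbbbbbb..#########
....#######.bbb..........###############.bbbbbbbbbbbbbbbbbb.##########
.....######..bbbbbbbbbbbbb.....bbbbbbbbbbbbbbbbbbbbbbbbbbbb.##########
```

The cover has sprung up and the wheel is visible beneath it. Next I'll retreat, rise, and tilt the tool more for the fold-back.

move_arm([
  [[-1.5,0.2,0],[0,0,0],0],
  [[-1,0.5,0],[0,0,0],0],
  [[0,0.5,2.5],[0,0,0],0],
  [[0,0.5,2.5],[0,0,0],0],
  [[0,0,2],[0,0,0],0],
  [[1.0,0,0.3],[0,-6,0],0],
  [[1.0,0,0],[0,-6,0],0],
  [[0.5,0,0],[0,-6,0],0],
  [[0,0,0],[0,0,0],0],
])

```text
t: 15.45
eef_pos: [398.4, 289.9, 103.5]
tcp_rot: [3.129, 0.485, 3.016]
ft_force: [-0.2, 1.7, 0.3]
opening: 0.004
grip_force: 0.0
```

move_arm([
  [[2,0,-0.5],[0,-4,0],0],
  [[2,0,-0.5],[0,-4,0],0],
  [[1.3,0,-0.3],[0,-4,0],0],
  [[0,0,0],[0,0,0],0],
])

```text
t: 15.85
eef_pos: [460.1, 312.5, 144.4]
tcp_rot: [3.132, 0.601, 2.999]
ft_force: [0.0, -0.2, -1.3]
opening: 0.004
grip_force: 0.0
```

Run:
```python
from fit import *
s=state();print(np.round(s["joints"],3),s["eef_pos"],s["ft_force"],s["qvel"])
b=read_camera("scene");cv2.imwrite("pics/s7.png",np.hstack([cv2.resize(b[200:310,200:330],None,fx=3,fy=3),cv2.resize(read_camera("side")[195:305,215:345],None,fx=3,fy=3)]))
```

```text
[ 0.7  0.4  2.1 -1.1  0.5  0.2] [460.1 312.5 144.4] [ 0.  -0.2 -1.3] [ 0.   0.   0.1 -0.  -0.   0. ]
```

View pics/s7.png

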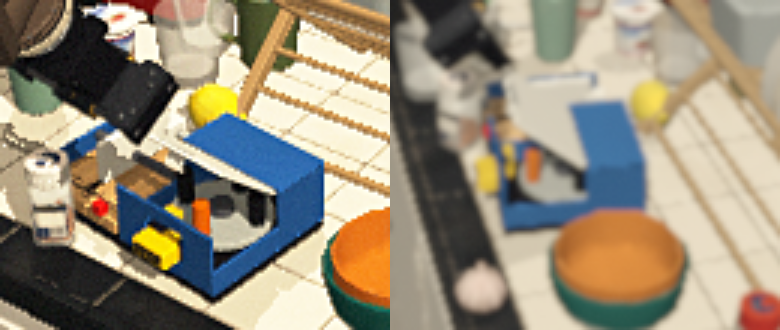

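The picture shows the cover ajar at about 0.7 rad, with the orange peg to the front and the black pegs visible. The gripper is at the cover's front left corner. Joint 4 is at its limit because I tilted off the arm's radial plane, so I'll back off and turn the tilt into that plane.

move_arm([
  [[-2,0,0.5],[0,0,0],0],
  [[-2,0,0],[0,0,8],0],
  [[-1,-0.5,0],[0,0,8],0],
  [[0,-0.5,0],[0,0,8],0],
  [[0,-0.5,0],[0,0,8],0],
  [[0,0,0],[0,0,8],0],
  [[0,0,0],[0,0,0],0],
])

```text
t: 16.65
eef_pos: [405.3, 300.9, 158.4]
tcp_rot: [3.135, 0.554, -2.763]
ft_force: [0.4, -0.5, 1.8]
opening: 0.005
grip_force: 0.0
```

```bash
cat > st.py <<'E'
from h import *
from scipy.spatial.transform import Rotation as Ro
np.set_printoptions(precision=2,suppress=True)
def st():
    s=state();R=Ro.from_euler("xyz",s["tcp_rot"]).as_matrix();print("t",s["t"],"q",s["joints"],"tcp",s["eef_pos"],"P",s["eef_pos"]-19*R[:,2],"zax",R[:,2],"xax",R[:,0],"F",s["ft_force"])
E
python3 -c "from st import *;st()"
```

```text
t 16.65 q [ 0.56  0.25  2.26 -0.81  0.12 -0.61] tcp [405.32 300.87 158.36] P [396.09 297.05 174.51] zax [ 0.49  0.2  -0.85] xax [-0.79 -0.31 -0.53] F [ 0.36 -0.52  1.79]
```

move_arm([
  [[0,0,-2],[-2,6,0],0],
  [[0,0,-2.5],[-2,6,0],0],
  [[0,0,-2],[0,0,0],0],
  [[0,-0.5,-1],[0,0,0],0],
  [[0,0,0],[0,0,0],0],
])

```text
t: 17.15
eef_pos: [408.3, 291.7, 103.5]
tcp_rot: [-3.137, 0.442, -2.769]
ft_force: [-0.5, -0.6, 0.3]
opening: 0.005
grip_force: 0.0
```

```bash
python3 -c "from st import *;st()"
```

```text
t 17.15 q [ 0.53  0.36  2.26 -0.67  0.12 -0.76] tcp [408.25 291.66 103.53] P [400.64 288.78 120.7 ] zax [ 0.4   0.15 -0.9 ] xax [-0.84 -0.33 -0.43] F [-0.51 -0.6   0.26]
```

move_arm([
  [[1.5,0,-0.5],[0,0,0],0],
  [[1.5,0,-0.4],[0,0,0],0],
  [[1.5,0,0],[0,0,0],0],
  [[0.5,0,0],[0,0,0],0],
  [[0,0,0],[0,0,0],0],
])

```text
t: 17.65
eef_pos: [459.7, 292.5, 96.5]
tcp_rot: [-3.138, 0.446, -2.769]
ft_force: [-0.3, 0.2, -0.1]
opening: 0.004
grip_force: 0.0
```

```bash
python3 -c "from st import *;st()"
```

```text
t 17.65 q [ 0.47  0.41  2.17 -0.39  0.12 -1.09] tcp [459.73 292.53  96.55] P [452.07 289.62 113.69] zax [ 0.4   0.15 -0.9 ] xax [-0.84 -0.33 -0.43] F [-0.31  0.22 -0.09]
```

move_arm([
  [[1,0,1.5],[0,0,0],0],
  [[1.5,0,1.5],[1,-3,0],0],
  [[1.5,0,1.3],[1,-3,0],0],
  [[1.5,0,1],[1,-3,0],0],
  [[0,0,0],[0,0,0],0],
])

```text
t: 18.15
eef_pos: [509.6, 292.7, 147.9]
tcp_rot: [-3.124, 0.592, -2.763]
ft_force: [0.0, -0.4, 0.3]
opening: 0.003
grip_force: 0.0
```

```bash
cat >> st.py <<'E'
def cov(show=True):
    b=read_camera("side");h=cv2.cvtColor(b,cv2.COLOR_BGR2HSV);m=cv2.inRange(h,(0,0,140),(179,70,255))[205:265,235:325];bl=cv2.inRange(h,(100,120,40),(125,255,255))[205:265,235:325]
    dk=cv2.inRange(h,(0,0,0),(179,255,50))[205:265,235:325]
    print("\n".join("".join("b" if u else("#" if v else ("k" if k else ".")) for v,u,k in zip(*r)) for r in zip(m[::2],bl[::2],dk[::2])))
E
python3 -c "from st import *;st();cov()"
```

```text
t 18.15 q [ 0.43  0.36  2.13 -0.69  0.08 -0.83] tcp [509.61 292.73 147.94] P [499.63 289.12 163.71] zax [ 0.53  0.19 -0.83] xax [-0.77 -0.31 -0.56] F [ 0.   -0.38  0.29]
######.....kkkkkkkkkkkkk.............kkkkk..#####################################.......#.
#######.....kkkkkkkkkk............kkkkkkk..########################################.......
#######..........................kkkkkkk..#####################...###################.....
#######.........................kkkkkkk..#############################################....
#######.......................kkkkkk....###############################################...
##########......######.....kkkkkkkk...################################################....
##################..........kk..k..#################################################......
##########.#######............k...###############################################.........
################..................#################################...#########........##.
###########...........###############..#######################...........###........######
############..bbbbb.
[... 1099 characters left out ...]
....####........###.bbbbbbbbbbbbbbbbb.##########..#############
kkk..###........#......##......####...........bbbbbbbbbbbbbbbbbb.###########..############
kkkk..###.......#......##.....#######.....kkbbbbbbbbbbbbbbbbbbbb.############...##########
kkkk..##..........b..k..##....###########..kbbbbbbbbbbbbbbbbbbbb.##############..#########
kk.kk.............bbkkk..################..k.bbbbbbbbbbbbbbbbbbb.###############..########
.....k..##.......bbbkkkk...#################...bbbbbbbbbbbbbbbbb.################...######
....kkk..#######.bbbkkkkkk....###############.bbbbbbbbbbbbbbbbbb.#################...#####
....kkkk..######..bbbbbbbbbbbbb.....bbbbbbbbbbbbbbbbbbbbbbbbbbbb####################..####
```

move_arm([
  [[2.2,0,0.3],[0,0,0],0],
  [[2.2,0,-0.2],[0,0,0],0],
  [[2,0,-1],[0,0,0],0],
  [[1.5,0,-1.2],[0,0,0],0],
  [[0,0,0],[0,0,0],0],
])

```text
t: 18.7
eef_pos: [582.6, 292.2, 123.4]
tcp_rot: [-3.124, 0.587, -2.765]
ft_force: [-0.1, -0.0, -0.0]
opening: 0.003
grip_force: 0.0
```

```bash
python3 -c "from st import *;st();cov()"
```

```text
t 18.7 q [ 0.37  0.47  2.01 -0.19  0.08 -1.39] tcp [582.59 292.22 123.44] P [572.68 288.66 139.25] zax [ 0.52  0.19 -0.83] xax [-0.77 -0.31 -0.55] F [-0.12 -0.03 -0.01]
######.....##....######........kkkkkkkkkkkkkkkkkk...............#################.......#.
#######..........##########.....kkkkkkkkkkkkkkk.............kkk.###################.......
#######..........###########....kkkkkkkkkkkkk.............kkkkk...###################.....
#######..........###########......kkkkkk................kkkkkk..######################....
########.........##########............................kkkkk..#########################...
##########......#######..............................kkkkkk.##########################....
##################...................####.##.......kkkkkk...########################......
##################...............................kkkkkk...#######################.........
#################...##########################.....kk...###########...#########........##.
#############.bbbbb###############################.....#########.........###........######
#############.bbbbb##
[... 1098 characters left out ...]
...#####........######.bbbbbbbbbbbbbb.##########..#############
kkk..###...............##.....#####............bbbbbbbbbbbbbbbbb.###########...###########
kkkk..###.......#......##.....#######.....kkbbbbbbbbbbbbbbbbbbbb.############...##########
kkkk..##..........b..k.###...############..kbbbbbbbbbbbbbbbbbbbb.##############..#########
kk.kk.............bbkkk..################..k.bbbbbbbbbbbbbbbbbbb.###############..########
.....k..##.......bbbkkkk...#################...bbbbbbbbbbbbbbbbb..###############...######
....kkk..#######.bbbkkkkkk....###############.bbbbbbbbbbbbbbbbbb.#################...#####
....kkkk..######..bbbbbbbbbbbbb.....bbbbbbbbbbbbbbbbbbbbbbbbbbbb####################..####
```

move_arm([
  [[0.5,0,-1],[0,0,0],0],
  [[0.5,0,-1],[0,0,0],0],
  [[0.2,0,-0.7],[0,0,0],0],
  [[0,0,-0.4],[0,0,0],0],
  [[0,0,0],[0,0,0],0],
])

```text
t: 19.25
eef_pos: [597.8, 295.2, 101.8]
tcp_rot: [-3.12, 0.574, -2.763]
ft_force: [0.2, -0.4, 1.0]
opening: 0.005
grip_force: 0.0
```

move_arm([
  [[0,0,-0.4],[0,0,0],0],
  [[0,0,-0.4],[0,0,0],0],
  [[0,0,0],[0,0,0],0],
])

```text
t: 19.55
eef_pos: [599.1, 296.3, 96.8]
tcp_rot: [-3.118, 0.569, -2.764]
ft_force: [0.3, 0.1, 0.3]
opening: 0.001
grip_force: 0.1
```

move_arm([
  [[-0.1,-0.1,-0.4],[0,0,0],0],
  [[-0.1,-0.1,-0.4],[0,0,0],0],
  [[0,0,0],[0,0,0],0],
])

```text
t: 19.85
eef_pos: [599.7, 296.3, 95.1]
tcp_rot: [-3.117, 0.568, -2.763]
ft_force: [-9.2, -2.3, 22.5]
opening: 0.004
grip_force: 11.8
```

```bash
python3 -c "from st import *;st();cov()"
```

```text
t 19.85 q [ 0.37  0.54  1.97 -0.31  0.06 -1.27] tcp [599.69 296.27  95.11] P [590.02 292.93 111.13] zax [ 0.51  0.18 -0.84] xax [-0.78 -0.31 -0.54] F [-9.19 -2.27 22.52]
######......#....######..kkkkkkkkkkkkkkkkkkkkkkkkkkkkkk...#######################.......#.
#######..........#######...kkkkkkkkkkkkkkkkkkkkkkkkkkkkk........###################.......
########.........#########...k.....kkkkkkkkkkkkkkkkkkkk............##################.....
########.........##########..........kkkkkkkkkkkkkkkk...............##################....
###########......##########.........kkkkkkkkkkkkkkk.............kkk..##################...
############....#######...............kkkkkkkkkkk..............kkkk..#################....
##################.......................kk..................kkkkk..################......
##################.........................................kkkkk.################.........
################....######################...............kkkkkk.##....#########........##.
##############.bbb.##########################..........kkkkkk..##........###........######
#############.bbbbb#
[... 1099 characters left out ...]
...#####........##########.bbbbbbbbbb..#########..#############
kkk..###...............##.....#####.......k...#..bbbbbbbbbbbbbbb..##########..############
kkkk..###.......#......##.....#######.....kk.bbbbbbbbbbbbbbbbbbb.############...##########
kkkk..##..........b..k..##....###########..kbbbbbbbbbbbbbbbbbbbb.##############..#########
kk.kk.............bbkk...################..k.bbbbbbbbbbbbbbbbbbb.###############..########
.....k..##.......bbbkkkk...#################...bbbbbbbbbbbbbbbbb.################...######
k...kkk..#######.bbbkkkkkk....###############.bbbbbbbbbbbbbbbbbb.#################...#####
....kkkk..######..bbbbbbbbbbbbb.....bbbbbbbbbbbbbbbbbbbbbbbbbbbb####################..####
```

The cover is at its stop: 22 N, with the tip height matching 2.8 rad. I'll retreat up and back, reduce the tilt, and look at the wheel.

move_arm([
  [[-0.5,0,2],[0,0,0],0],
  [[-1.5,0,3],[0,0,0],0],
  [[-3,0,3],[-2,5,0],0],
  [[-4,0,2],[-2,6,0],0],
  [[-4,-0.5,1],[-2,6,0],0],
  [[-3,-0.5,1],[0,0,0],0],
  [[0,0,0],[0,0,0],0],
])

```text
t: 20.6
eef_pos: [436.3, 285.3, 213.8]
tcp_rot: [-3.129, 0.249, -2.767]
ft_force: [-0.0, 0.0, -0.3]
opening: 0.005
grip_force: 0.0
```

```bash
cat >> st.py <<'E'
from fit import G,R as R2,t as t2
def wheel():
    cw=camera_info("wrist");w=read_camera("wrist")
    h=cv2.cvtColor(w,cv2.COLOR_BGR2HSV);cv2.imwrite("pics/wh.png",w)
    pr=proj(cw,[*G(0,-60),76]);print("axis px",pr,"orange zone")
    for nm,lo,hi in(("orange",(4,140,90),(18,255,255)),):
        m=cv2.inRange(h,lo,hi);n,l,s,ce=cv2.connectedComponentsWithStats(m)
        for i in range(1,n):
            if s[i,4]>15:
                p=R2.T@(onz(cw,ce[i],76)[:2]-t2);q=p-[0,-60]
                if np.hypot(*q)<75: print(nm,ce[i],s[i,4],"rel axis",q,"r",np.hypot(*q),"wheel",np.angle(np.exp(1j*(np.arctan2(q[1],q[0])-np.pi))))
    # rectified top view at z=76: 120x120 mm about axis, 2mm cells
    g=np.array([[proj(cw,[*G(x,-60+y),76]) for y in range(-64,65,2)] for x in range(-90,21,3)],np.float32)
    r=cv2.remap(h,g,None,cv2.INTER_LINEAR);
    def ch(v):
        H,S,V=map(int,v)
        return "O" if 4<=H<=18 and S>140 and V>90 else "b" if 95<H<130 and S>90 else "#" if V<50 else "." if V>140 else ":"
    print("\n".join("".join(ch(v) for v in row) for row in r))
def clip():
    cw=camera_info("wrist");w=read_camera("wrist");h=cv2.cvtColor(w,cv2.COLOR_BGR2HSV)
    m=cv2.inRange(h,(0,150,90),(6,255,255))|cv2.inRange(h,(174,150,90),(179,255,255));n,l,s,ce=cv2.connectedComponentsWithStats(m)
    for i in range(1,n):
        p=R2.T@(onz(cw,ce[i],36)[:2]-t2)
        if s[i,4]>20 and abs(p[0]+80)<15: print("red",ce[i],p)
    g=np.array([[proj(cw,[*G(x,y),31]) for y in range(20,120)] for x in range(-86,-40,1)],np.float32)
    r=cv2.remap(h,g,None,cv2.INTER_LINEAR)[:,:,2];np.save("deck.npy",r)
    print("y 20..119, x -86..-42");print("\n".join("".join("#" if v<50 else ":" if v<100 else "." for v in row) for row in r[::2]))
E
python3 -c "
from st import *
st();wheel();clip()"
```

```text
t 20.6 q [ 0.5  0.2  1.9 -0.1  0.7 -1.4] tcp [436.3 285.3 213.8] P [431.9 283.8 232.2] zax [ 0.2  0.1 -1. ] xax [-0.9 -0.4 -0.2] F [-0.   0.  -0.3]
axis px [235.7 205.6] orange zone
orange [243.  161.4] 468 rel axis [-48.5 -13.6] r 50.35431035870603 wheel 0.2738370728010866
bbbbbbbbbbbbbbbbbbb##:::::.........::::::#bbbbbbbbbbbbbbbbbbbb:OO
bbbbbbbbbbbbbbbbbbbbbbbbbb:::::::::bbbbbbbbbbbbbbbbbbbbbbbbbbbb::
bbbbbbbbbbbbbbbbbbbbbbbbbbbbbbbbbbbbbbbbbbbbbbbbbbbbbbbbbbbbbbbbb
bbbbbbbbbbbbbbbbbbbbbbbbbbbbbbbbbbbbbbbbbbbbbbbbbbbbbbbbbbbbbbbbb
bbbbbbbbbbbbbbbbbbbbbbbbbb::b::::::bbbbbbbbbbbbbbbbbbbbbbbbbbb:b:
bbb###b####b##############:.......:##################b##bbbbb:OOO
bb########################:..........################b##bbbbb:OOO
bb##bb##b###b#######:::::............:##################bbbbb:OOO
bb###############:::...................::###############bbbbb:OOO
bb####b##b#####::......OOOO...............::############bbbbb:OOO
bb####b#b####:........OOOOOOO:::............::##########bbbbb:OOO
bb#########::........OOOOOOOO:::::::..........:#########bbbbb:OOO
bb########:..........OOOOOOOO::::
[... 3293 characters left out ...]
...............................................::###::........................................
......................................................:###:.........................................
......................................................:###:.........................................
......................................................:###:.........................................
.......................................................:##::........................................
....................................................................................................
....................................................................................................
```

The wheel is at about +0.29 rad, the pointer at y≈76.5 and the red clip at y≈38.8, so it needs about -4.7 rad (clockwise) in three strokes. First I'll compute the waypoints.

```bash
cat >> st.py <<'E'
def arc(f0,f1,n,r=42):
    s=state();zx=Ro.from_euler("xyz",s["tcp_rot"]).as_matrix()[:,2];off=19*zx
    W=[G(r*np.cos(f),-60+r*np.sin(f))+off[:2] for f in np.linspace(f0,f1,n+1)]
    print("start TCP",W[0],"shift cm",(W[0]-s["eef_pos"][:2])/10,"z for P58",58+off[2],"cur",s["eef_pos"])
    c=W[0].copy()
    for w in W[1:]:
        d=np.round((w-c)/10,1);c=c+d*10;print("[[%.1f,%.1f,0],[0,0,0],0],"%tuple(d),end="")
    print()
E
python3 -c "
from st import *
arc(4.22,1.6,10)"
```

```text
start TCP [486.3 227.2] shift cm [ 4.8 -5.8] z for P58 39.58988940868569 cur [438.7 285.7 212.7]
[[-0.8,0.7,0],[0,0,0],0],[[-0.6,1.0,0],[0,0,0],0],[[-0.4,1.0,0],[0,0,0],0],[[-0.0,1.1,0],[0,0,0],0],[[0.2,1.1,0],[0,0,0],0],[[0.5,0.9,0],[0,0,0],0],[[0.7,0.9,0],[0,0,0],0],[[1.0,0.6,0],[0,0,0],0],[[1.0,0.3,0],[0,0,0],0],[[1.1,0.1,0],[0,0,0],0],
```

move_arm([
  [[1.8,-2.5,0],[0,0,0],0],
  [[2,-2.3,0],[0,0,0],0],
  [[1,-1,0],[0,0,0],0],
  [[0,0,-4],[0,0,0],0],
  [[0,0,-4],[0,0,0],0],
  [[0,0,-2],[0,0,0],0],
  [[0,0,0],[0,0,0],0],
])

```text
t: 21.4
eef_pos: [486.0, 226.8, 109.0]
tcp_rot: [-3.129, 0.243, -2.769]
ft_force: [-0.2, -0.4, 0.8]
opening: 0.003
grip_force: 0.0
```

```bash
python3 -c "
from st import *
st();arc(4.22,1.6,10)" | head -2
```

```text
t 21.4 q [ 0.3  0.4  2.   0.   0.5 -1.6] tcp [486.  226.8 109. ] P [481.7 225.3 127.5] zax [ 0.2  0.1 -1. ] xax [-0.9 -0.4 -0.2] F [-0.2 -0.4  0.8]
start TCP [486.1 227.1] shift cm [0. 0.] z for P58 39.55742309008086 cur [486.  226.8 109. ]
```

Right on target. I'll lower carefully.

move_arm([
  [[0,0,-2.5],[0,0,0],0],
  [[0,0,-2.5],[0,0,0],0],
  [[0,0,-1.2],[0,0,0],0],
  [[0,0,-0.8],[0,0,0],0],
  [[0,0,0],[0,0,0],0],
])

```text
t: 21.9
eef_pos: [487.0, 227.5, 42.1]
tcp_rot: [-3.129, 0.248, -2.768]
ft_force: [-0.4, 0.2, 0.4]
opening: 0.009
grip_force: 0.0
```

move_arm([
  [[-0.8,0.7,-0.3],[0,0,0],0],
  [[-0.6,1.0,0],[0,0,0],0],
  [[-0.4,1.0,0],[0,0,0],0],
  [[0,0,0],[0,0,0],0],
])

```text
t: 22.3
eef_pos: [469.2, 255.4, 40.6]
tcp_rot: [-3.129, 0.25, -2.767]
ft_force: [-0.0, -0.3, 0.1]
opening: 0.002
grip_force: 0.0
```

move_arm([
  [[0,1.1,0],[0,0,0],0],
  [[0.2,1.1,0],[0,0,0],0],
  [[0.5,0.9,0],[0,0,0],0],
  [[0.7,0.9,0],[0,0,0],0],
  [[1.0,0.6,0],[0,0,0],0],
  [[1.0,0.3,0],[0,0,0],0],
  [[0,0,0],[0,0,0],0],
])

```text
t: 23.0
eef_pos: [503.9, 303.8, 39.8]
tcp_rot: [-3.129, 0.249, -2.768]
ft_force: [0.7, -0.1, 0.2]
opening: 0.003
grip_force: 0.2
```

move_arm([
  [[0.9,0.1,0],[0,0,0],0],
  [[0,0,0],[0,0,0],0],
  [[-0.3,0.2,1.5],[0,0,0],0],
  [[0,0,4],[0,0,0],0],
  [[-1.5,-0.5,5],[0,0,0],0],
  [[-3,-0.5,5],[0,0,0],0],
  [[-3,0,2],[0,0,0],0],
  [[0,0,0],[0,0,0],0],
])

```text
t: 23.8
eef_pos: [437.4, 297.9, 208.3]
tcp_rot: [-3.13, 0.254, -2.767]
ft_force: [-0.2, 0.3, -0.3]
opening: 0.004
grip_force: 0.0
```

```bash
python3 -c "
from st import *
st();wheel();clip()"
```

```text
t 23.8 q [ 0.5  0.2  1.9 -0.1  0.7 -1.4] tcp [437.4 297.9 208.3] P [432.9 296.3 226.7] zax [ 0.2  0.1 -1. ] xax [-0.9 -0.4 -0.3] F [-0.2  0.3 -0.3]
axis px [223.4 203. ] orange zone
orange [251.7 215.7] 314 rel axis [ 0.4 31.9] r 31.88012714378514 wheel -1.5823783598443082
bbbbbbbbbbbbbbbbbbbb##:::::........::::::##bbbbbbbbbbbbbbbbbbbbOO
bbbbbbbbbbbbbbbbbbbbbbbbbb:::::::::bbbbbbbbbbbbbbbbbbbbbbbbbbbbb:
bbbbbbbbbbbbbbbbbbbbbbbbbbbbbbbbbbbbbbbbbbbbbbbbbbbbbbbbbbbbbbbbb
bbbbbbbbbbbbbbbbbbbbbbbbbbbbbbbbbbbbbbbbbbbbbbbbbbbbbbbbbbbbbbbbb
bbbbbbbbbbbbbbbbbbbbbbbbbbb::::::::bbbbbbbbbbbbbbbbbbbbbbbbbbbb::
bbb########b##############:.......::################b#b##bbbbb:OO
bbbb##b##################::..........###################bbbbbb:OO
bbb#b################:::.............:::###b#############bbbbb:OO
bbb#b############:::....................::###b##########bbbbbbOOO
bbb#b##########::....................::....::###########bbbbbb:OO
bbbb##b##b###::...................:#####::..:::##########bbbbbOOO
bbb#b#######:.....................#######:::::::########bbbbbbOOO
bbb######b#:......................
[... 3292 characters left out ...]
..............................:###:...........................................................
....................................:###:...........................................................
....................................:###:...........................................................
....................................:###:...........................................................
.....................................:#::...........................................................
....................................................................................................
....................................................................................................
```

Stroke 1 moved the pointer from 76.6 to about 58.3, so about 19.5 mm remain. The next peg is at φ≈2.7, with free space behind it at 3.5.

```bash
python3 -c "
from st import *
arc(3.5,1.6,7)"
```

```text
start TCP [469.3 251.5] shift cm [ 3.  -4.6] z for P58 39.595524133782234 cur [439.  297.8 205.5]
[[-0.1,1.1,0],[0,0,0],0],[[0.1,1.2,0],[0,0,0],0],[[0.5,1.0,0],[0,0,0],0],[[0.8,0.9,0],[0,0,0],0],[[0.9,0.6,0],[0,0,0],0],[[1.1,0.4,0],[0,0,0],0],[[1.1,0.0,0],[0,0,0],0],
```

move_arm([
  [[1.5,-2.3,-3],[0,0,0],0],
  [[1.5,-2.3,-3],[0,0,0],0],
  [[0,0,-3],[0,0,0],0],
  [[0,0,-1],[0,0,0],0],
  [[0,0,0],[0,0,0],0],
])

```text
t: 24.4
eef_pos: [468.5, 251.2, 102.8]
tcp_rot: [-3.129, 0.244, -2.769]
ft_force: [-0.4, 0.1, 0.2]
opening: 0.009
grip_force: 0.0
```

move_arm([
  [[0,0,-2.5],[0,0,0],0],
  [[0,0,-2.5],[0,0,0],0],
  [[0,0,-1.3],[0,0,0],0],
  [[0,0,0],[0,0,0],0],
])

```text
t: 24.8
eef_pos: [468.6, 251.9, 41.2]
tcp_rot: [-3.129, 0.247, -2.767]
ft_force: [-0.3, 0.3, 0.6]
opening: 0.001
grip_force: 0.0
```

move_arm([
  [[-0.1,1.1,0],[0,0,0],0],
  [[0.1,1.2,0],[0,0,0],0],
  [[0.5,1.0,0],[0,0,0],0],
  [[0.8,0.9,0],[0,0,0],0],
  [[0.9,0.6,0],[0,0,0],0],
  [[1.1,0.4,0],[0,0,0],0],
  [[0.9,0,0],[0,0,0],0],
  [[0,0,0],[0,0,0],0],
])

```text
t: 25.6
eef_pos: [512.3, 304.0, 42.5]
tcp_rot: [-3.13, 0.251, -2.768]
ft_force: [0.8, 1.4, 0.0]
opening: 0.005
grip_force: 0.2
```

move_arm([
  [[-0.3,0.2,1.5],[0,0,0],0],
  [[0,0,4],[0,0,0],0],
  [[-1.5,-0.5,5],[0,0,0],0],
  [[-3,-1,5],[0,0,0],0],
  [[-3,-1,1],[0,0,0],0],
  [[0,0,0],[0,0,0],0],
])

```text
t: 26.2
eef_pos: [436.2, 281.8, 199.3]
tcp_rot: [-3.13, 0.252, -2.768]
ft_force: [-0.5, -0.7, 0.1]
opening: 0.006
grip_force: 0.0
```

```bash
python3 -c "
from st import *
st();wheel();clip()"
```

```text
t 26.2 q [ 0.5  0.2  2.  -0.1  0.7 -1.4] tcp [436.2 281.8 199.3] P [431.7 280.3 217.7] zax [ 0.2  0.1 -1. ] xax [-0.9 -0.4 -0.2] F [-0.5 -0.7  0.1]
axis px [237.2 213.8] orange zone
orange [214.1 212.3] 72 rel axis [  9.2 -21.1] r 23.066857045945763 wheel 1.9821201868827656
orange [299.7 239.4] 251 rel axis [-1.6 70.6] r 70.63205732909867 wheel -1.5475527074912523
bbbbbbbbbbbbbbbbbbb######:.........:::::##bbbbbbbbbbbbbbbbbbbb:OO
bbbbbbbbbbbbbbbbbbbbbbbbbbb::::::::bbbbbbbbbbbbbbbbbbbbbbbbbbbb::
bbbbbbbbbbbbbbbbbbbbbbbbbbbbbbbbbbbbbbbbbbbbbbbbbbbbbbbbbbbbbbbbb
bbbbbbbbbbbbbbbbbbbbbbbbbbbbbbbbbbbbbbbbbbbbbbbbbbbbbbbbbbbbbbbbb
bbbbbbbbbbbbbbbbbbbbbbbbbb::::::::bbbbbbbbbbbbbbbbbbbbbbbbbbbb:::
bb######b#################........:###b################bbbbbb:OOO
bb##########b##########:::...........##################bbbbbbOOOO
bbb###b##bb########:::...............::################bbbbbbOOOO
bb##############::......................:##############bbbbbbOOOO
bb###b##b#####::.....................:....::###########bbbbbbOOOO
bb######b###:....................:######::.:::#########bbbbbb:OOO
bb#####
[... 3385 characters left out ...]
................:####:........................................................................
........................:##:........................................................................
........................:##:........................................................................
........................:##:........................................................................
.........................:::........................................................................
....................................................................................................
....................................................................................................
```

Stroke 2 brought the pointer to about 45.6, leaving about 6.8 mm (-0.85 rad). Stroke 3 will stop slightly short so I can check.

```bash
python3 -c "
from st import *
arc(3.5,2.45,4)"
```

```text
start TCP [469.3 251.5] shift cm [ 3.1 -3.1] z for P58 39.59563064842466 cur [438.4 282.5 197.5]
[[-0.1,1.1,0],[0,0,0],0],[[0.1,1.1,0],[0,0,0],0],[[0.5,1.0,0],[0,0,0],0],[[0.6,0.9,0],[0,0,0],0],
```

move_arm([
  [[1.5,-1.5,-3],[0,0,0],0],
  [[1.6,-1.6,-3],[0,0,0],0],
  [[0,0,-2],[0,0,0],0],
  [[0,0,-1],[0,0,0],0],
  [[0,0,0],[0,0,0],0],
])

```text
t: 26.8
eef_pos: [468.9, 251.2, 104.9]
tcp_rot: [-3.129, 0.245, -2.768]
ft_force: [0.2, -0.3, -0.6]
opening: 0.006
grip_force: 0.0
```

move_arm([
  [[0,0,-2.5],[0,0,0],0],
  [[0,0,-2.5],[0,0,0],0],
  [[0,0,-1.3],[0,0,0],0],
  [[0,0,0],[0,0,0],0],
])

```text
t: 27.2
eef_pos: [468.9, 251.6, 42.9]
tcp_rot: [-3.129, 0.247, -2.768]
ft_force: [-0.1, 0.2, 0.2]
opening: 0.007
grip_force: 0.0
```

move_arm([
  [[-0.1,1.1,0],[0,0,0],0],
  [[0.1,1.1,0],[0,0,0],0],
  [[0.5,1.0,0],[0,0,0],0],
  [[0.6,0.9,0],[0,0,0],0],
  [[0,0,0],[0,0,0],0],
])

```text
t: 27.7
eef_pos: [480.9, 293.5, 44.9]
tcp_rot: [-3.129, 0.25, -2.767]
ft_force: [-0.2, -0.1, -1.3]
opening: 0.006
grip_force: 0.1
```

```bash
python3 -c "
from st import *
st();clip()"
```

```text
t 27.7 q [ 0.4  0.5  2.  -0.1  0.3 -1.4] tcp [480.9 293.5  44.9] P [476.4 292.   63.3] zax [ 0.2  0.1 -1. ] xax [-0.9 -0.4 -0.2] F [-0.2 -0.1 -1.3]
red [423.2 213.9] [-80.5  39.2]
y 20..119, x -86..-42
....................................................................................................
....................................................................................................
....................................................................................................
....................................................................................................
.................................................................................::.................
:................................................................................:::::::::..........
:::::.............................................................................::.::::::::::.....
::::::::..........................................................................:..:::::::::::::::
:::::::::::.....:...........:.......................:.................:.....:.....:.....::
[... 724 characters left out ...]
............#####.............................#.............................#.................
.................:#####.............................................................................
.................:#####.............................................................................
.................:#####.............................................................................
.................::####.............................................................................
....................................................................................................
....................................................................................................
```

The pointer is now within about 1-2 mm of the red clip. I'll lift and measure from straight above the pointer to remove parallax.

move_arm([
  [[-0.2,-0.3,1.5],[0,0,0],0],
  [[0,0,4],[0,0,0],0],
  [[-1,3,3],[0,0,0],0],
  [[-2,4,1],[0,0,0],0],
  [[0,3.5,0],[0,0,0],0],
  [[0,0,0],[0,0,0],0],
])

```text
t: 28.35
eef_pos: [447.9, 397.7, 140.3]
tcp_rot: [-3.131, 0.252, -2.765]
ft_force: [0.8, 0.2, 0.2]
opening: 0.004
grip_force: 0.0
```

```bash
python3 -c "
from st import *
st();T=np.array(camera_info('wrist')['cam_to_world']);print('cam local',R2.T@(T[:2,3]-t2),T[2,3]);clip()"
```

```text
t 28.35 q [ 0.7  0.4  1.9 -0.1  0.6 -1.2] tcp [447.9 397.7 140.3] P [443.4 396.2 158.7] zax [ 0.2  0.1 -1. ] xax [-0.9 -0.4 -0.2] F [0.8 0.2 0.2]
cam local [-181.9   13.8] 307.563501523693
red [252.9 145.2] [-80.6  38.2]
y 20..119, x -86..-42
..........................:...................................::::......................:::::.......
................................................................:::::::::::.........::..:::..:......
.................................................................:::::::::::......:::::::..::.......
...................................................................::::::::::..::::::::..:::........
....................................................................:::::::::::::::::..::...........
.......................................................................::::::::::::.................
..............................................................................:.....................
....................................................................................................
................:.....:.....:....................
[... 765 characters left out ...]
...........:#:..:.............................................................................
.................:#:................................................................................
.................:#:................................................................................
.................:#:................................................................................
.................:#:................................................................................
....................................................................................................
....................................................................................................
```

```bash
python3 -c "
from st import *
cw=camera_info('wrist');w=np.mean([read_camera('wrist').astype(float) for _ in range(3)],0).astype(np.float32)
def rect(xs,ys,z):
    g=np.array([[proj(cw,[*G(x,y),z]) for y in ys] for x in xs],np.float32);return cv2.remap(w,g,None,cv2.INTER_LINEAR)
ys=np.arange(28,50,.25)
for z in(31,35):
  r=rect(np.arange(-66,-44,2),ys,z).max(2)
  for x,row in zip(np.arange(-66,-44,2),r):
    d=np.clip(0.6*np.median(row)-row,0,None);k=(ys>33)&(ys<41.2);d=d*k;print(z,x,round((d*ys).sum()/max(d.sum(),1e-6),2),ys[d>0][[0,-1]] if (d>0).any() else None)
for z in(33,38):
  r=rect(np.arange(-90,-70,2),ys,z)
  for x,row in zip(np.arange(-90,-70,2),r):
    d=np.clip(row[:,2]-2*row[:,1]-40,0,None);
    if d.sum()>200: print('red',z,x,round((d*ys).sum()/d.sum(),2),ys[d>0][[0,-1]])
"
```

```text
31 -66 39.14 [37.5 41. ]
31 -64 39.21 [37.2 41. ]
31 -62 39.23 [37.2 41. ]
31 -60 39.2 [37.2 41. ]
31 -58 39.21 [37.2 41. ]
31 -56 39.47 [37.5 41. ]
31 -54 39.53 [37.8 41. ]
31 -52 39.5 [37.8 41. ]
31 -50 39.49 [37.8 41. ]
31 -48 39.47 [37.8 41. ]
31 -46 39.45 [37.5 41. ]
35 -66 38.92 [37. 41.]
35 -64 38.95 [37. 41.]
35 -62 38.92 [37. 41.]
35 -60 38.9 [37. 41.]
35 -58 39.18 [37. 41.]
35 -56 39.26 [37.2 41. ]
35 -54 39.19 [37.2 41. ]
35 -52 39.16 [37.2 41. ]
35 -50 39.14 [37.2 41. ]
35 -48 39.13 [37.2 41. ]
35 -46 0.0 None
red 33 -86 38.85 [32.5 45.8]
red 33 -84 39.26 [32.2 46.5]
red 33 -82 39.69 [32.2 47.5]
red 33 -80 39.72 [32.5 47.5]
red 33 -78 39.72 [32.5 47.5]
red 33 -76 39.82 [32.5 47.5]
red 33 -74 39.9 [32.8 47.2]
red 33 -72 39.93 [34.2 46. ]
red 38 -88 38.35 [32.2 45. ]
red 38 -86 38.66 [32. 46.]
red 38 -84 39.18 [32.  46.8]
red 38 -82 39.21 [32.  46.8]
red 38 -80 39.23 [32.2 46.8]
red 38 -78 39.31 [32. 47.]
red 38 -76 39.39 [32.2 46.8]
red 38 -74 39.43 [33.8 45.5]
red 38 -72 38.78 [37.2 40.2]
```

```bash
python3 -c "
from st import *
cw=camera_info('wrist');w=np.mean([read_camera('wrist').astype(float) for _ in range(3)],0).astype(np.float32);print(state()['qvel'],camera_info('wrist')['cam_to_world'][:3,3]-cw['cam_to_world'][:3,3])
def rect(xs,ys,z):
    g=np.array([[proj(cw,[*G(x,y),z]) for y in ys] for x in xs],np.float32);return cv2.remap(w,g,None,cv2.INTER_LINEAR)
ys=np.arange(30,48,.5)
r=rect(np.arange(-72,-44,2),ys,33).max(2).astype(int)
print(ys[8:28])
for x,row in zip(np.arange(-72,-44,2),r): print(x,row[8:28])
r=rect([-82,-78],np.arange(28,52,.5),38).astype(int)
for row in r:
    k=row[:,2]>2*row[:,1]+30; print(np.arange(28,52,.5)[k][[0,-1]])
"
```

```text
[ 0.  0. -0. -0.  0.  0.] [ 0.3  0.  -0. ]
[34.  34.5 35.  35.5 36.  36.5 37.  37.5 38.  38.5 39.  39.5 40.  40.5
 41.  41.5 42.  42.5 43.  43.5]
-72 [190 189 184 180 173 173 175 186 193 193 191 192 193 188 179 170 165 164
 171 182]
-70 [122 111  95  71  65  77 103 131 138 147 150 154 151 146 124  98  86  97
 130 153]
-68 [158 148 129  97  62  30  24  20  30  40  70 103 125 139 123 100  86  97
 129 151]
-66 [225 210 178 132  83  44  28  22  24  31  56  87 111 127 117  98  83  98
 135 161]
-64 [230 213 176 127  78  41  30  26  29  34  58  85 106 119 112 102 105 145
 203 232]
-62 [215 205 172 125  78  38  30  27  28  33  58  87 114 127 115 100 100 139
 200 233]
-60 [213 207 172 127  81  39  31  26  28  35  59  89 120 132 113  94  89 124
 196 230]
-58 [215 211 182 149 105  65  44  28  30  36  60  91 119 131 117  99  92 127
 197 230]
-56 [216 215 208 192 151 106  63  35  30  35  56  88 119 130 117  96  87 118
 167 209]
-54 [216 214 208 191 149 103  60  35  31  37  55  85 118 129 121 106 103 131
 166 202]
-52 [216 214 209 192 151 104  60  37  32  41  63  96 128 145 154 157 159 166
 174 202]
-50 [216 214 209 191 152 105  60  37  30  41  63  97 130 146 155 159 161 163
 168 193]
-48 [215 210 204 182 148 101  57  36  25  36  54  91 125 142 152 156 160 162
 166 178]
-46 [202 194 185 174 160 133 113 103  96  96  94 107 118 125 126 137 147 154
 161 164]
[31.  45.5]
[31.  45.5]
```

The pointer's centre is at y≈37.9 and the red clip's at ≈38.2, so they are level within about 0.4 mm. I'll rise clear, then check the jar, the bystanders and the cover.

move_arm([
  [[0,0,3],[0,0,0],0],
  [[-1,0,4],[0,0,0],0],
  [[-1,0,4],[0,0,0],0],
  [[0,0,0],[0,0,0],0],
  [[0,0,0],[0,0,0],0],
])

```text
t: 29.2
eef_pos: [428.1, 393.8, 249.2]
tcp_rot: [-3.13, 0.25, -2.769]
ft_force: [-0.2, -0.3, -0.3]
opening: 0.004
grip_force: 0.0
```

```bash
python3 -c "
from st import *
a=cv2.imread('pics/scene0.png');b=read_camera('scene');c=camera_info('scene')
p=proj(c,[388,-215,100]);print('lid expected',p)
h=cv2.cvtColor(b,cv2.COLOR_BGR2HSV);m=cv2.inRange(h,(40,100,40),(80,255,255));n,l,s,ce=cv2.connectedComponentsWithStats(m)
print([(ce[i],s[i]) for i in range(1,n) if s[i,4]>40 and np.hypot(*(ce[i]-p))<60])
d=cv2.absdiff(a,b).max(2)
for nm,q in(('tin',(358,343)),('garlic',(290,320)),('white',(216,266)),('redjar',(394,292)),('tumbler',(180,255))): x,y=q;print(nm,d[y-14:y+15,x-12:x+13].mean())
cov();st()"
```

```text
lid expected [399.9 342. ]
[(array([399. , 346.1]), array([390, 336,  19,  20, 255], dtype=int32))]
tin 3.179310344827586
garlic 4.613793103448276
white 4.408275862068965
redjar 4.4206896551724135
tumbler 3.623448275862069
#########.###....##########........####...#######################################.......#.
############.....##########.......####....#########################################.......
#############....###########.....#####...######################...###################.....
#############....###########....######...#############################################....
#############....##########....#######.################################################...
#############...########..############################################################....
####################################################################################......
#################################################################################.........
#################################........bb.#######################...#########........##.
##############.....bbbbbbbbbb....bbbbbbbbbb.##############
[... 1297 characters left out ...]
#########
kkkk..###.......#......###..k..######....#.....bbbbbbbbbbbbbbbbb.############...##########
kkkk..##..........b..k.###....############.....bbbbbbbbbbbbbbbbb.##############..#########
kkkkk.............bbkk..##################.....bbbbbbbbbbbbbbbbb..##############..########
.....k..##.......bbbkkkk..####################.bbbbbbbbbbbbbbbbb..###############...######
k...kkk..#######.bbbkkkkkk....###############.bbbbbbbbbbbbbbbbbb.#################...#####
....kkkk..######..bbbbbbbbbbbbb.....bbbbbbbbbbbbbbbbbbbbbbbbbbbb####################..####
t 29.3 q [ 0.7  0.3  1.8 -0.1  0.9 -1.2] tcp [427.9 393.6 247.4] P [423.5 392.1 265.9] zax [ 0.2  0.1 -1. ] xax [-0.9 -0.4 -0.2] F [0.1 0.2 0.5]
```

The jar is upright, the bystanders haven't moved, and the cover is folded back. I'm handing the job in.

```bash
python3 -c "
from cell import env
print(env.job_done())"
```

```text
the job is handed in; nothing more can be done
None
```

I handed the job in at about 29 s: the green-lidded jar stands upright on the worktop, the cover is folded right back, and the pointer is level with the red clip to about 0.4 mm. The other things showed no movement; while reaching for the tab, the shut fingertips pressed briefly on its top, with 66 N at the wrist.

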